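Heavy side down on the rotor balancing stand

ROBOT

A 6-joint arm with a two-finger parallel gripper is mounted at the origin on the work surface. World frame = base frame: x ahead of the robot, y to its left, z up, the work surface at z = 0. Lengths are in m, angles in rad, forces in N, time in s.
With the tool pointing down it reaches from about 0.35 to 0.775 m from the base axis. Payload 7.3 kg.
Tool frame: the origin (TCP) lies at the very end of the fingers, on their centre line; the grasp point (between the pads) lies 19 mm behind it (robot.hold_point_z is the distance from the TCP to the grasp point, in m); z points along the fingers, y is the direction in which the jaws open and shut (so a half turn about z gives the same grasp; the last joint's range is limited). The gripper opens to 92 mm and grips with 3 to 60 N. Pads are 19 mm wide; open, the fingers measure 130 mm over their backs; the gripper's body (75 mm by 190 mm) begins 47 mm behind the grasp point.
Start: joints at [-1.445, 0.342, 1.524, -0, 1.275, -0.146], TCP at [0.141, -0.506, 0.194] pointing down, gripper open.
Joint ranges: [-2.53, 2.53], [-0.77, 2.02], [0.04, 2.7], [-1, 4.14], [0.28, 2.66], [-3.11, 3.11]. Speed limits (rad/s): [2.57, 2.57, 3.14, 3.14, 3.14, 3.14].

INTERFACE

Orientations are given as [roll, pitch, yaw] about the fixed x, y, z axes, in that order (R = Rz(yaw) Ry(pitch) Rx(roll)).
In Python, from cell import monitor, viewer, robot gives the robot as it stands.
- The arm moves only by the tool move_arm, never from a script. Its argument "deltas" is a list of rows, each an object of numbers: "x", "y", "z": the shift along the tool's x, y, z in m; "wx", "wy", "wz": the turn, a rotation vector about the tool's x, y, z in degrees; "hand": the opening, from 0 (shut) to 1 (fully open). In form: [{"x": .., "y": .., "z": .., "wx": .., "wy": .., "wz": .., "hand": ..}, ...]. A call has 1 to 8 rows; each row is the pose to reach, as a shift and turn from the pose commanded when the call began, along the tool's axes at that moment; what a row does not reach only later rows make up. A row lasts 1/8 s, in which the tool goes at most 62.5 mm and 10.7 degrees, less where a joint would pass 70% of its speed; a pose out of reach is approached as far as the arm can. A call with a gripper value outside its range is refused whole. The fingers move at their own pace and stop on an object; "grip_force" is the grip in N (left out, the last holds). Time passes only in rows, so rows that repeat a pose let the fingers close. It gives the time, the measured TCP pose, the force and the opening at its end, in the units of the state.
- monitor.observe(): the state, without advancing time (a new reading comes with each control period).
- viewer.read_camera(name): name is "side" or "top"; returns the picture (400x640x3 uint8, red, green, blue); there is no depth.
- viewer.camera_params(name): a dict with "camera_matrix" (3x3 intrinsics, pixels), "R" (3x3) and "t" (3): a world point X has camera coordinates R X + t. Camera axes: x right, y down, z forward; pixel columns grow to the right and rows downward; lengths in m; the calibration is good to about 2 mm. A picture is of the moment at which its call begins. camera_params takes no time and is no camera call.
- robot.hand_in(): hands the job in, once; it reports no verdict.
The state is a dict: "time": time; "qpos": joint angles; "qvel": joint speeds; "joint_efforts": joint torques, N m; "tool_pos": TCP position; "tool_rot": TCP orientation; "contact_force": force on the tool from outside, world axes, zero at the start; "torque": the same for the moment, N m; "opening": finger opening in m.
Only numpy, scipy, OpenCV 4.12 (cv2) and the standard library are available. Lean on these libraries where they do the work, as an engineer would, in place of code of your own. Each camera call takes 0.05 s, during which the arm holds its last target. There are 200 camera calls.

TASK

A small centrifuge rotor is clamped on the balancing stand. Undo the clamp knob on top of the bearing block by turning it anticlockwise to its stop, then turn the rotor by hand to find by feel which side of it is heavy, and turn that heavy side to the very bottom. Finish while still gripping the rotor, holding it still with its heavy side straight down so that it can be marked; leave the other things on the bench where they are.

Things in the scene. Friction and masses are not known exactly. Their poses are not given: they have to be found in the camera images.
- stand: heavy fixed balancing stand; origin on the table under the rotor's centre; y runs level along the axle from rotor to bearing block, z up. Dark base plate 130 x 235 x 12 mm (y -85 to +150). Aluminium bearing block 60 (x) x 50 (y) x 150 mm high, centred at y = +110 mm. The rotor sits on one side of the block; nothing stands on its far (-y) side. Only place and yaw vary
- axle (a point): centre of the rotor, on its axle, 130 mm above the table; axes as the stand's, not turning with the rotor. The rotor is an upright aluminium disc, 140 mm in diameter, 16 mm thick (8 mm either side of this point), hub 32 mm across standing 12 mm out of its -y face, eight flush dark pockets. Pinch its rim from above, fingers closing along y, and carry it round in an arc
- rotor (a joint): angle of the rotor, rad, right-handed about the stand's y, no stops: positive carries the top of the rim towards the stand's +x. 0 when the index stud is straight up. Cannot be turned while clamped. The heavy side cannot be seen and bears no fixed relation to the stud; its greatest pull about the axle is 0.035 to 0.055 N m
- bearing (a point): on the axle, middle of the bearing block. The freed bearing has a dry drag of 0.025 N m, less than the greatest pull of the heavy side: let go with the heavy side well out to one side, the rotor creeps down and stops within about 3 s, 25 to 45 degrees short of the bottom; let go near bottom or top, it stays. The bottom is midway between the stops reached from either side
- rotor_stud (a point): index stud, a small steel pin 10 mm across on the rotor's -y face, 27 mm from the axle; a dark line across the rim marks the same direction. It only shows how far the rotor has turned
- clamp (a joint): turn of the clamp knob, rad, right-handed about the vertical: grows anticlockwise seen from above, 0 tight to 1.5 at its loose stop. Starts tight, between 0 and 0.1; stays where it is left; takes about 0.1 N m
- clamp_grip (a point): middle of the clamp knob's grip bar, on the knob's upright axis, 29 mm above the top of the bearing block (179 mm above the table); x runs along the bar, which is 44 mm long, 12 mm thick and 28 mm high (12 mm of it above this point, 16 mm below, on a round foot 30 mm across). At joint 0 the bar lies along the stand's x
- dropper_a: bystander, leave alone: small white dropper bottle, 34 mm across, 75 mm high; origin at the centre of its underside
- dropper_b: bystander, leave alone: white dropper bottle, 42 mm across, 90 mm high; origin at the centre of its underside
- dish: bystander, leave alone: flat round glass dish, 90 mm across, 14 mm high; origin at the centre of its underside
- slide_box: bystander, leave alone: closed grey slide box, 90 x 70 x 32 mm; origin at the centre of its underside
- jar: bystander, leave alone: amber glass jar with black lid, 56 mm across, 75 mm high; origin at the centre of its underside
- driver: bystander, leave alone: small screwdriver lying down, 160 mm long; origin at the middle of its length, underneath
- weight: bystander, leave alone: small brass cylinder weight, 32 mm across, 22 mm high; origin at the centre of its underside

How it is judged:
On the way:
1. the clamp knob is turned anticlockwise to free the rotor (value of joint clamp above 1.2 rad), for 0.2 s.
At the end, for the whole second after the job is handed in: the clamp knob is still loose (more than 1.2 rad), the rotor's heavy side is within 14 degrees of straight down, the rotor is still, and the fingers grip it (more than 2 N) through the last second (value of joint clamp above 1.2 rad and x of slug_c0 in the frame of axle between -0.0102 and 0.0102 m and z of slug_c0 in the frame of axle below -0.03 m and contact force between the fingers and rotor above 2 N and velocity of joint rotor between -0.08 and 0.08 rad/s); the arm keeps its last pose, push and grip.
It fails at once if another thing on the bench is shifted by more than 30 mm (distance of any of dropper_a, dropper_b, dish, slide_box, jar, driver, weight from where it was at the start of the episode above 0.03 m).
It also fails if it takes over 72 s, if anything falls off the work surface, if the arm or the gripper's body presses on something with over 40 N, if the wrist force passes 120 N, or if a joint passes its speed limit or range.

## Working session

There is one attempt and no reset: what is moved stays moved. The work goes in short steps, Python scripts to look and compute and a tool call to move; the robot and the scene stay as the last step left them, time stands still between calls to the robot, and variables do not carry over. Pictures are saved under pics/ and viewed, about 8 in all and at most 12, crops included, and the job is handed in when it is done.

Besides the shell and the picture viewer there is one more tool, called after "Request:" by a JSON object that holds its "api" and its "payload", one argument or row to a line. move_arm: Moves the arm, as the interface text tells. Its arguments: {"type":"object","properties":{"deltas":{"type":"array","items":{"type":"object","properties":{"x":{"type":"number"},"y":{"type":"number"},"z":{"type":"number"},"wx":{"type":"number"},"wy":{"type":"number"},"wz":{"type":"number"},"hand":{"type":"number"}}}},"grip_force":{"type":"number"}},"required":["deltas"]}

```bash
ls; mkdir -p pics; python3 - <<'E'
from cell import monitor, viewer, robot
import cv2
for n in ("side","top"):
    im=viewer.read_camera(n); cv2.imwrite(f"pics/{n}0.png",im[:,:,::-1]); p=viewer.camera_params(n); print(n,p)
print(monitor.observe())
E
```

```text
pics
side {'camera_matrix': array([[491.55477794,   0.        , 324.78171394],
       [  0.        , 491.55477794, 195.93062472],
       [  0.        ,   0.        ,   1.        ]]), 'R': array([[-0.93472863, -0.3544582 , -0.02533304],
       [-0.15932209,  0.48172901, -0.86171552],
       [ 0.31764579, -0.80143405, -0.50675892]]), 't': array([0.531382  , 0.20388973, 1.05004985])}
top {'camera_matrix': array([[364.31814491,   0.        , 316.92464626],
       [  0.        , 364.31814491, 199.01890351],
       [  0.        ,   0.        ,   1.        ]]), 'R': array([[-0.01748642, -0.99978736,  0.01093009],
       [-0.98410673,  0.01527801, -0.17691956],
       [ 0.17671495, -0.01385006, -0.98416462]]), 't': array([0.0171482 , 0.55654084, 0.8011301 ])}
{'time': 0.1, 'qpos': array([-1.44499287e+00,  3.42676037e-01,  1.52489571e+00, -2.46709652e-05,
        1.27543895e+00, -1.46003244e-01]), 'qvel': array([-0.00064226, -0.00187984, -0.00288275,  0.0004608 , -0.00067547,
        0.00072598]), 'joint_efforts': array([ 1.35008308e-03, -4.32004595e+01, -2.44693887e+01,  7.18998467e-02,
        5.25565655e-02, -4.03497711e-05]), 'tool_pos': array([ 0.14090759, -0.50531085,  0.19341158]), 'tool_rot': array([-3.14018627e+00, -1.82962237e-04,  2.71813774e-01]), 'contact_force': array([-0.2405884 , -0.23805985,  0.55263719]), 'torque': array([-0.0090561 ,  0.01358878, -0.00142267]), 'opening': 0.0917456465375304}
```

View pics/top0.png

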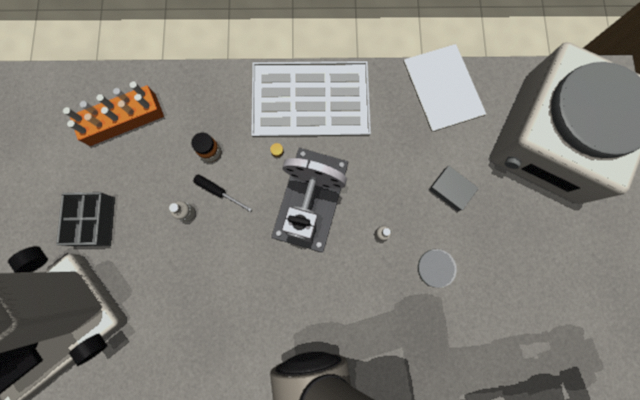

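View pics/side0.png

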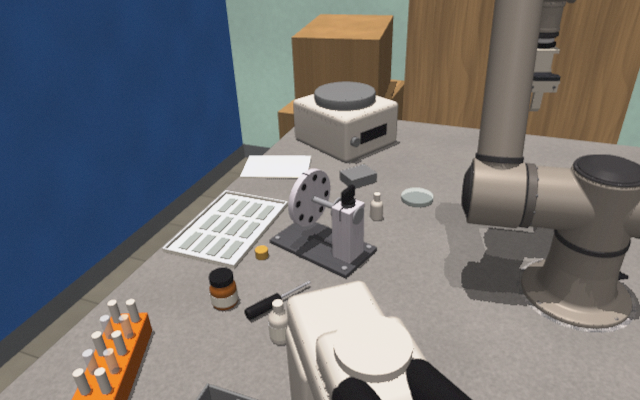

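```bash
python3 - <<'E'
import cv2
a=cv2.imread("pics/top0.png")[140:260,260:360]; b=cv2.imread("pics/side0.png")[155:275,260:385]
a=cv2.resize(a,None,fx=5,fy=5,interpolation=cv2.INTER_CUBIC);cv2.imwrite("pics/c_top.png",a)
b=cv2.resize(b,None,fx=5,fy=5,interpolation=cv2.INTER_CUBIC);cv2.imwrite("pics/c_side.png",b)
E
```

```text
(no output)
```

View pics/c_top.png

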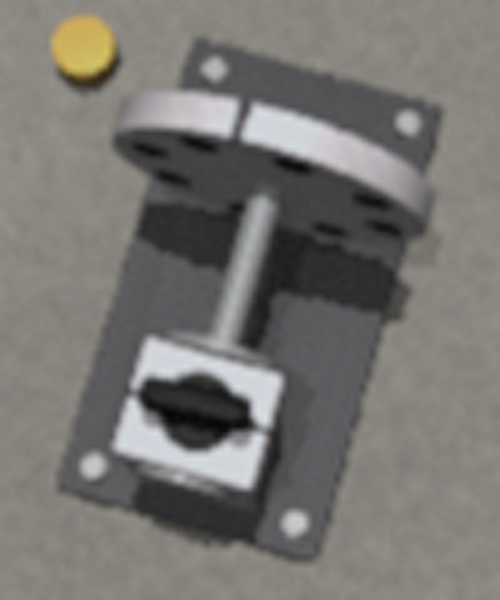

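View pics/c_side.png

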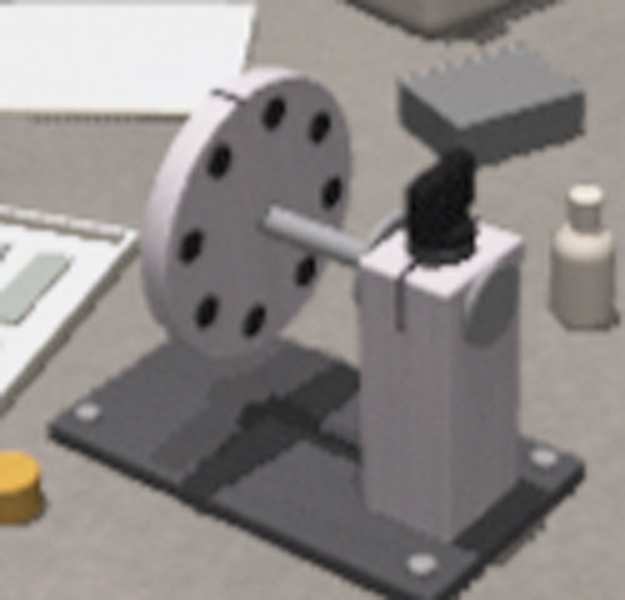

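```bash
cat > h.py <<'E'
import numpy as np
from cell import monitor, viewer, robot
def proj(n,X):
    p=viewer.camera_params(n); c=np.atleast_2d(X)@p["R"].T+p["t"]; q=c@p["camera_matrix"].T
    return q[:,:2]/q[:,2:]
def S2W(s,P):
    c,k=np.cos(s[2]),np.sin(s[2]); P=np.atleast_2d(P)
    return np.c_[s[0]+c*P[:,0]-k*P[:,1], s[1]+k*P[:,0]+c*P[:,1], P[:,2]]
E
python3 - <<'E'
from h import *
from scipy.optimize import least_squares
T=[(195,38,65,-85,12),(441,105,-65,-85,12),(318,563,-65,150,12),(60,488,65,150,12),(148,335,30,85,150),(285,375,-30,85,150),(267,492,-30,135,150),(112,452,30,135,150)]
D=[(50,430,65,-85,12),(583,465,-65,150,12),(443,297,30,135,150),(525,240,-30,135,150),(360,268,30,85,150)]
T=np.array(T,float);D=np.array(D,float)
uT=(T[:,:2]+.5)/5-.5+[260,140];uD=(D[:,:2]+.5)/5-.5+[260,155]
fT=lambda s:proj("top",S2W(s,T[:,2:]/1000))-uT
fD=lambda s:proj("side",S2W(s,D[:,2:]/1000))-uD
for f in (fT,fD,lambda s:np.r_[fT(s),fD(s)]):
    r=least_squares(lambda s:f(s).ravel(),[.55,0,1.4]); print(r.x,np.round(f(r.x),1).tolist())
s=r.x
# rim line
for n,u in (("top",np.array([243,118])/5+[260,140]),("side",np.array([230,97])/5+[260,155])):
    g=lambda a:np.hypot(*(proj(n,S2W(s,[.07*np.sin(a),0,.13+.07*np.cos(a)]))-u)[0])
    A=np.radians(np.arange(-180,180,1)); v=[g(a) for a in A]; print(n,np.degrees(A[np.argmin(v)]),min(v))
print("axle",S2W(s,[0,0,.13]),"knob",S2W(s,[0,.11,.179]))
E
```

```text
[0.59692842 0.01350924 1.28603456] [[-0.4, -0.3], [0.6, -0.3], [0.6, 0.0], [-0.3, 0.5], [0.1, 0.0], [1.0, -0.2], [-2.0, 0.1], [0.4, 0.2]]
[0.59621267 0.01805622 1.27600195] [[-1.0, -0.6], [0.9, -0.0], [1.0, 0.7], [0.1, 0.2], [-1.0, -0.6]]
[0.59709742 0.01425161 1.28396797] [[-0.6, -0.4], [0.4, -0.3], [0.2, -0.0], [-0.7, 0.3], [-0.4, -0.1], [0.5, -0.3], [-2.5, -0.0], [-0.1, 0.0], [-0.7, -1.3], [1.0, -1.3], [1.5, -0.5], [0.4, -0.9], [-0.5, -1.7]]
top 9.0 0.1808919248711131
side 10.0 0.9752026515849084
axle [[0.59709742 0.01425161 0.13      ]] knob [[0.49159136 0.04537189 0.179     ]]
```

```bash
cat >> h.py <<'E'
from scipy.spatial.transform import Rotation as Ro
s=np.array([.597,.0142,1.285])
def state():
    o=monitor.observe(); return o, np.array(o["tool_pos"]), Ro.from_euler("xyz",o["tool_rot"])
def down(yaw,tilt=0):  # tool down, yaw deg, tilt deg about stand y (right-handed)
    y=S2W(s,[0,1,0])[0]-S2W(s,[0,0,0])[0]
    return Ro.from_rotvec(np.radians(tilt)*y)*Ro.from_euler("xyz",[np.pi,0,np.radians(yaw)])
def delta(P,R,p0=None,R0=None):
    if p0 is None: _,p0,R0=state()
    return np.round(np.r_[R0.inv().apply(np.array(P)-p0)*1000, (R0.inv()*R).as_rotvec(degrees=True)],1).tolist()
E
python3 - <<'E'
from h import *
p1=[.42,-.25,.30]; print(delta(p1,down(45)))
print(delta([.4916,.0454,.26],down(75),np.array(p1),down(45)), delta([.4916,.0454,.167],down(75),np.array(p1),down(45)))
E
```

```text
[337.4, -171.2, -106.3, -0.1, -0.0, -29.4]
[259.5, -158.3, 40.0, 0.0, 0.0, -30.0] [259.5, -158.3, 133.0, 0.0, 0.0, -30.0]
```

Request:
{"api": "move_arm", "payload": {
  "deltas": [
    {"x":0.03,"y":-0.016,"z":-0.05,"wz":-5,"hand":0.5},
    {"x":0.337,"y":-0.171,"z":-0.106,"wz":-29.4,"hand":0.5},
    {"x":0.337,"y":-0.171,"z":-0.106,"wz":-29.4,"hand":0.5},
    {"x":0.337,"y":-0.171,"z":-0.106,"wz":-29.4,"hand":0.5},
    {"x":0.337,"y":-0.171,"z":-0.106,"wz":-29.4,"hand":0.5},
    {"x":0.337,"y":-0.171,"z":-0.106,"wz":-29.4,"hand":0.5},
    {"x":0.337,"y":-0.171,"z":-0.106,"wz":-29.4,"hand":0.5},
    {"x":0.337,"y":-0.171,"z":-0.106,"wz":-29.4,"hand":0.5}
  ]
}}

```text
schema error: expected keys x, y, z, wx, wy, wz, hand
```

Request:
{"api": "move_arm", "payload": {
  "deltas": [
    {"x":0.26,"y":-0.158,"z":0.04,"wz":-30,"hand":0.5},
    {"x":0.26,"y":-0.158,"z":0.04,"wz":-30,"hand":0.5},
    {"x":0.26,"y":-0.158,"z":0.04,"wz":-30,"hand":0.5},
    {"x":0.26,"y":-0.158,"z":0.04,"wz":-30,"hand":0.5},
    {"x":0.26,"y":-0.158,"z":0.04,"wz":-30,"hand":0.5},
    {"x":0.26,"y":-0.158,"z":0.04,"wz":-30,"hand":0.5},
    {"x":0.26,"y":-0.158,"z":0.04,"wz":-30,"hand":0.5}
  ]
}}

```text
schema error: expected keys x, y, z, wx, wy, wz, hand
```

```bash
python3 - <<'E'
from h import *
import cv2
o,p,R=state(); print(o["time"],p,R.as_euler("xyz",degrees=True),o["contact_force"],o["qpos"])
print(delta([.4916,.0454,.167],down(75)))
im=viewer.read_camera("side")[100:250,250:400,::-1]
cv2.imwrite("pics/k1.png",cv2.resize(im,None,fx=4,fy=4,interpolation=cv2.INTER_CUBIC))
E
```

```text
0.1 [ 0.14090759 -0.50531085  0.19341158] [-1.7991942e+02 -1.0482964e-02  1.5573782e+01] [-0.2405884  -0.23805985  0.55263719] [-1.44499287e+00  3.42676037e-01  1.52489571e+00 -2.46709652e-05
  1.27543895e+00 -1.46003244e-01]
[485.7, -436.3, 27.1, -0.1, -0.1, -59.4]
```

View pics/k1.png

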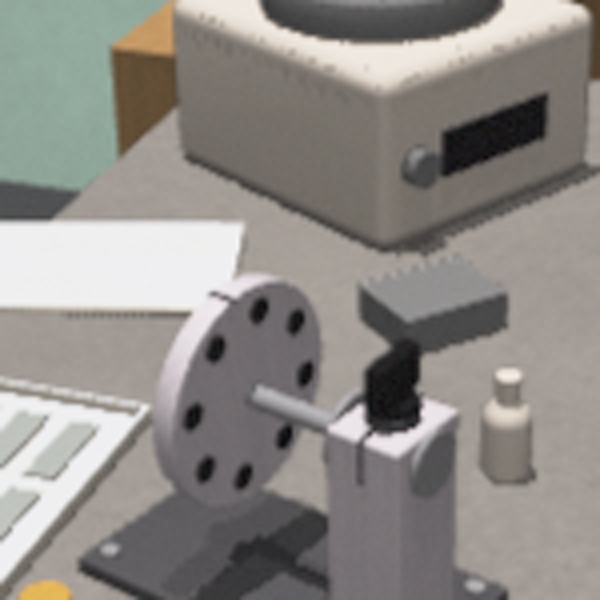

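The move was refused because every row needs all seven keys, so the arm hasn't moved yet. The picture shows the unchanged scene. I'll resend with full rows.

Request:
{"api": "move_arm", "payload": {
  "deltas": [
    {"x":0.03,"y":-0.016,"z":-0.05,"wx":0,"wy":0,"wz":-5,"hand":0.5},
    {"x":0.337,"y":-0.171,"z":-0.106,"wx":0,"wy":0,"wz":-29.4,"hand":0.5},
    {"x":0.337,"y":-0.171,"z":-0.106,"wx":0,"wy":0,"wz":-29.4,"hand":0.5},
    {"x":0.337,"y":-0.171,"z":-0.106,"wx":0,"wy":0,"wz":-29.4,"hand":0.5},
    {"x":0.337,"y":-0.171,"z":-0.106,"wx":0,"wy":0,"wz":-29.4,"hand":0.5},
    {"x":0.337,"y":-0.171,"z":-0.106,"wx":0,"wy":0,"wz":-29.4,"hand":0.5},
    {"x":0.337,"y":-0.171,"z":-0.106,"wx":0,"wy":0,"wz":-29.4,"hand":0.5},
    {"x":0.337,"y":-0.171,"z":-0.106,"wx":0,"wy":0,"wz":-29.4,"hand":0.5}
  ]
}}

```text
time: 1.15
tool_pos: [0.4211, -0.2489, 0.3001]
tool_rot: [3.141, -0.0, 0.789]
contact_force: [0.2, 0.6, -0.6]
opening: 0.0459
```

Request:
{"api": "move_arm", "payload": {
  "deltas": [
    {"x":0.26,"y":-0.158,"z":0.04,"wx":0,"wy":0,"wz":-30,"hand":0.5},
    {"x":0.26,"y":-0.158,"z":0.04,"wx":0,"wy":0,"wz":-30,"hand":0.5},
    {"x":0.26,"y":-0.158,"z":0.04,"wx":0,"wy":0,"wz":-30,"hand":0.5},
    {"x":0.26,"y":-0.158,"z":0.04,"wx":0,"wy":0,"wz":-30,"hand":0.5},
    {"x":0.26,"y":-0.158,"z":0.04,"wx":0,"wy":0,"wz":-30,"hand":0.5},
    {"x":0.26,"y":-0.158,"z":0.04,"wx":0,"wy":0,"wz":-30,"hand":0.5},
    {"x":0.26,"y":-0.158,"z":0.04,"wx":0,"wy":0,"wz":-30,"hand":0.5}
  ]
}}

```text
time: 2.02
tool_pos: [0.4917, 0.044, 0.2597]
tool_rot: [-3.141, 0.001, 1.308]
contact_force: [-0.1, -0.0, -0.3]
opening: 0.0461
```

```bash
python3 - <<'E'
from h import *
import cv2
o,p,R=state(); print(o["time"],p,R.as_euler("xyz",degrees=True),o["contact_force"],o["qpos"])
print(delta([.4916,.0454,.167],down(75)))
im=viewer.read_camera("side")[100:250,250:400,::-1]
cv2.imwrite("pics/k2.png",cv2.resize(im,None,fx=4,fy=4,interpolation=cv2.INTER_CUBIC))
E
```

```text
2.025 [0.49169358 0.04402103 0.2597114 ] [-1.79967884e+02  5.61294872e-02  7.49624281e+01] [-0.12463358 -0.04930998 -0.310597  ] [-6.54834806e-02  2.39423990e-01  1.48534797e+00 -8.61094091e-04
  1.41756216e+00  1.97103683e-01]
[1.4, -0.4, 92.7, -0.0, 0.1, -0.0]
```

View pics/k2.png

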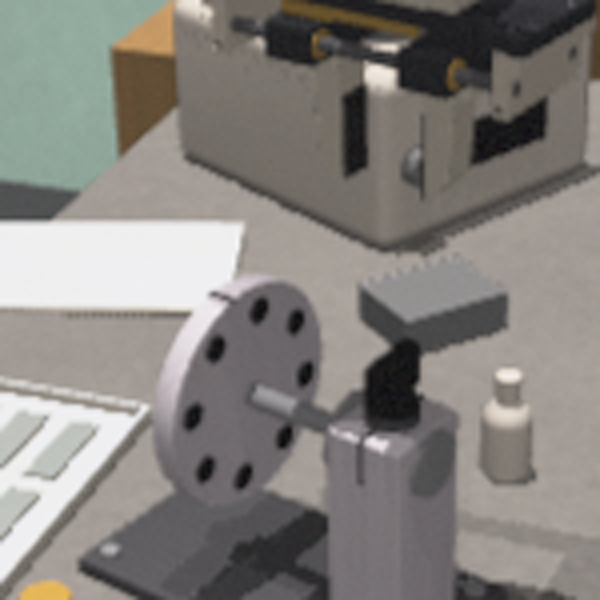

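The open fingers straddle the knob in line with it (finger pads around (360,130) and (430,150) in the crop, knob below at (395,380)). Next I go down and grip.

Request:
{"api": "move_arm", "payload": {
  "deltas": [
    {"x":0.001,"y":0,"z":0.05,"wx":0,"wy":0,"wz":0,"hand":0.5},
    {"x":0.001,"y":0,"z":0.093,"wx":0,"wy":0,"wz":0,"hand":0.5},
    {"x":0.001,"y":0,"z":0.093,"wx":0,"wy":0,"wz":0,"hand":0.5},
    {"x":0.001,"y":0,"z":0.093,"wx":0,"wy":0,"wz":0,"hand":0},
    {"x":0.001,"y":0,"z":0.093,"wx":0,"wy":0,"wz":0,"hand":0},
    {"x":0.001,"y":0,"z":0.093,"wx":0,"wy":0,"wz":0,"hand":0},
    {"x":0.001,"y":0,"z":0.093,"wx":0,"wy":0,"wz":0,"hand":0}
  ],
  "grip_force": 20
}}

```text
time: 2.95
tool_pos: [0.4925, 0.046, 0.1676]
tool_rot: [3.14, -0.0, 1.309]
contact_force: [0.3, 0.1, -0.5]
opening: 0.0108
```

Request:
{"api": "move_arm", "payload": {
  "deltas": [
    {"x":0,"y":0,"z":0,"wx":0,"wy":0,"wz":-10.5,"hand":0},
    {"x":0,"y":0,"z":0,"wx":0,"wy":0,"wz":-21,"hand":0},
    {"x":0,"y":0,"z":0,"wx":0,"wy":0,"wz":-31.5,"hand":0},
    {"x":0,"y":0,"z":0,"wx":0,"wy":0,"wz":-42,"hand":0},
    {"x":0,"y":0,"z":0,"wx":0,"wy":0,"wz":-52.5,"hand":0},
    {"x":0,"y":0,"z":0,"wx":0,"wy":0,"wz":-63,"hand":0},
    {"x":0,"y":0,"z":0,"wx":0,"wy":0,"wz":-73.5,"hand":0},
    {"x":0,"y":0,"z":0,"wx":0,"wy":0,"wz":-83,"hand":0}
  ]
}}

```text
time: 3.95
tool_pos: [0.4923, 0.0461, 0.1672]
tool_rot: [-3.142, 0.0, 2.763]
contact_force: [0.0, 0.3, 0.8]
opening: 0.0002
```

Request:
{"api": "move_arm", "payload": {
  "deltas": [
    {"x":0,"y":0,"z":0,"wx":0,"wy":0,"wz":0,"hand":0},
    {"x":0,"y":0,"z":0,"wx":0,"wy":0,"wz":-2,"hand":0},
    {"x":0,"y":0,"z":0,"wx":0,"wy":0,"wz":-2,"hand":0}
  ]
}}

```text
time: 4.32
tool_pos: [0.4922, 0.046, 0.167]
tool_rot: [-3.142, 0.0, 2.791]
contact_force: [-0.6, 0.0, -0.3]
opening: 0.0006
```

```bash
python3 - <<'E'
from h import *
o,p,R=state(); print(o["time"],p,R.as_euler("xyz",degrees=True),o["contact_force"],o["torque"],o["qpos"])
E
```

```text
4.325 [0.49221684 0.04598073 0.16702124] [-1.79996787e+02  3.07977168e-03  1.59913456e+02] [-0.61634243  0.01250548 -0.31512908] [ 0.06195018 -0.13636551  0.02179245] [-6.19703028e-02  3.10853380e-01  1.64907117e+00 -7.46434632e-05
  1.18163254e+00 -1.28216198e+00]
```

```bash
python3 - <<'E'
from h import *
import cv2
a=viewer.read_camera("side")[120:240,280:400,::-1]; b=viewer.read_camera("top")[150:270,240:360,::-1]
cv2.imwrite("pics/k3.png",np.hstack([cv2.resize(i,(400,400),interpolation=cv2.INTER_CUBIC) for i in (a,b)]))
E
```

```text
(no output)
```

View pics/k3.png

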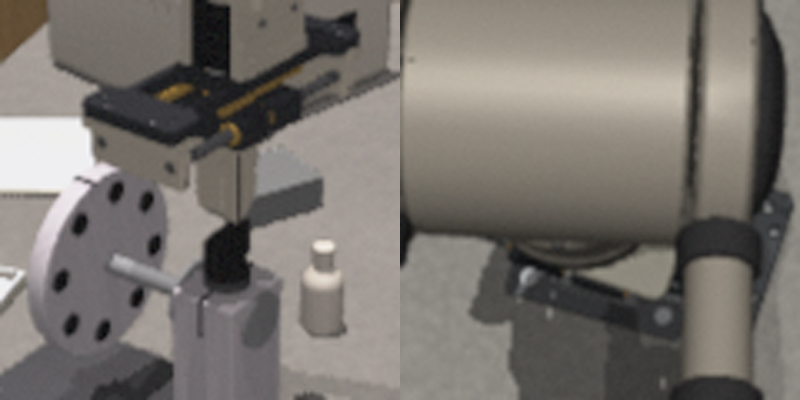

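```bash
python3 - <<'E'
from h import *
o,p,R=state()
for X in (p,p+[0,0,.019],p+[0,0,.033],S2W(s,[0,.11,.191])[0],S2W(s,[0,.11,.15])[0]):
    q=proj("side",X)[0]; print(X,q,(q-[280,120])*400/120)
E
```

```text
[0.4922233  0.04594973 0.16702495] [347.78343951 197.59567361] [225.94479837 258.65224535]
[0.4922233  0.04594973 0.18602495] [347.7693703  190.12618335] [225.89790101 233.75394449]
[0.4922233  0.04594973 0.20002495] [347.75884123 184.53618496] [225.86280409 215.12061653]
[0.49146188 0.04521137 0.191     ] [348.20404003 188.04336548] [227.34680009 226.81121827]
[0.49146188 0.04521137 0.15      ] [348.22589489 204.06902019] [227.41964963 280.23006731]
```

```bash
python3 - <<'E'
from h import *
print(robot.hold_point_z,[d for d in dir(robot) if d[0]!='_'],[d for d in dir(monitor) if d[0]!='_'])
R=down(75); p=np.array([.4917,.044,.2597])
print([ ((proj("side",p+R.apply([x,y,z]))[0]-[250,100])*4).round().tolist() for z in(0,-.03) for y in (-.023,.023) for x in(-.0095,.0095)])
import cv2
im=cv2.imread("pics/k2.png")[0:300,200:600]; cv2.imwrite("pics/k2b.png",cv2.resize(im,None,fx=2,fy=2))
E
```

```text
0.0188 ['IKError', 'hand_in', 'hold_point_z'] ['observe']
[[439.0, 242.0], [420.0, 255.0], [367.0, 221.0], [347.0, 234.0], [440.0, 190.0], [420.0, 203.0], [367.0, 170.0], [346.0, 183.0]]
```

View pics/k2b.png

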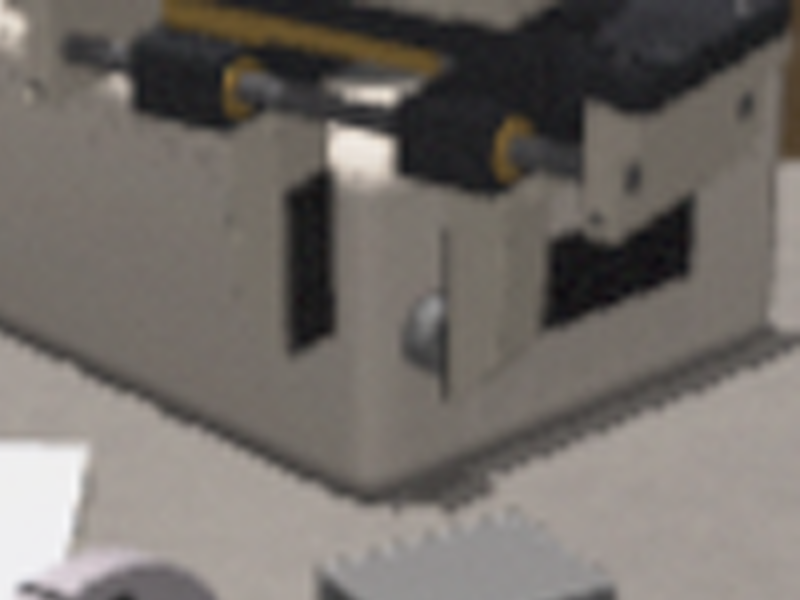

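The picture shows the finger ends (pad ends at (290,355) and (447,400) in the crop) about 33 mm above where the reported TCP should be, with the sideways position right. So the fingers closed above the knob and the clamp is untouched. I'll turn back, open, and go about 30 mm lower while watching the force.

Request:
{"api": "move_arm", "payload": {
  "deltas": [
    {"x":-0.001,"y":0,"z":-0.01,"wx":0,"wy":0,"wz":10.5,"hand":0.5},
    {"x":-0.001,"y":0,"z":-0.01,"wx":0,"wy":0,"wz":21,"hand":0.5},
    {"x":-0.001,"y":0,"z":-0.01,"wx":0,"wy":0,"wz":31.5,"hand":0.5},
    {"x":-0.001,"y":0,"z":-0.01,"wx":0,"wy":0,"wz":42,"hand":0.5},
    {"x":-0.001,"y":0,"z":-0.01,"wx":0,"wy":0,"wz":52.5,"hand":0.5},
    {"x":-0.001,"y":0,"z":-0.01,"wx":0,"wy":0,"wz":63,"hand":0.5},
    {"x":-0.001,"y":0,"z":-0.01,"wx":0,"wy":0,"wz":73.5,"hand":0.5},
    {"x":-0.001,"y":0,"z":-0.01,"wx":0,"wy":0,"wz":84,"hand":0.5}
  ]
}}

```text
time: 5.42
tool_pos: [0.4931, 0.0456, 0.177]
tool_rot: [-3.142, 0.0, 1.319]
contact_force: [0.4, -0.7, 0.3]
opening: 0.0458
```

Request:
{"api": "move_arm", "payload": {
  "deltas": [
    {"x":0,"y":0,"z":0.005,"wx":0,"wy":0,"wz":0,"hand":0.5},
    {"x":0,"y":0,"z":0.012,"wx":0,"wy":0,"wz":0,"hand":0.5},
    {"x":0,"y":0,"z":0.02,"wx":0,"wy":0,"wz":0,"hand":0.5}
  ]
}}

```text
time: 5.8
tool_pos: [0.493, 0.0456, 0.1563]
tool_rot: [-3.141, 0.0, 1.328]
contact_force: [-0.3, -0.1, -0.2]
opening: 0.0455
```

Request:
{"api": "move_arm", "payload": {
  "deltas": [
    {"x":0,"y":0,"z":0.006,"wx":0,"wy":0,"wz":0,"hand":0.5},
    {"x":0,"y":0,"z":0.012,"wx":0,"wy":0,"wz":0,"hand":0.5},
    {"x":0,"y":0,"z":0.018,"wx":0,"wy":0,"wz":0,"hand":0.5},
    {"x":0,"y":0,"z":0.018,"wx":0,"wy":0,"wz":0,"hand":0},
    {"x":0,"y":0,"z":0.018,"wx":0,"wy":0,"wz":0,"hand":0},
    {"x":0,"y":0,"z":0.018,"wx":0,"wy":0,"wz":0,"hand":0},
    {"x":0,"y":0,"z":0.018,"wx":0,"wy":0,"wz":0,"hand":0},
    {"x":0,"y":0,"z":0.018,"wx":0,"wy":0,"wz":0,"hand":0}
  ]
}}

```text
time: 6.8
tool_pos: [0.4921, 0.0459, 0.1391]
tool_rot: [-3.14, 0.0, 1.326]
contact_force: [-5.6, 1.1, 4.2]
opening: 0.0115
```

Request:
{"api": "move_arm", "payload": {
  "deltas": [
    {"x":0,"y":0,"z":0,"wx":0,"wy":0,"wz":0,"hand":0},
    {"x":0,"y":0,"z":0,"wx":0,"wy":0,"wz":0,"hand":0}
  ]
}}

```text
time: 7.05
tool_pos: [0.4921, 0.0459, 0.1392]
tool_rot: [-3.14, 0.0, 1.326]
contact_force: [-5.6, 1.9, 5.1]
opening: 0.012
```

The bar is held, with the opening stopped at 12 mm. Now I turn it.

Request:
{"api": "move_arm", "payload": {
  "deltas": [
    {"x":0,"y":0,"z":0,"wx":0,"wy":0,"wz":-10.5,"hand":0},
    {"x":0,"y":0,"z":0,"wx":0,"wy":0,"wz":-21,"hand":0},
    {"x":0,"y":0,"z":0,"wx":0,"wy":0,"wz":-31.5,"hand":0},
    {"x":0,"y":0,"z":0,"wx":0,"wy":0,"wz":-42,"hand":0},
    {"x":0,"y":0,"z":0,"wx":0,"wy":0,"wz":-52.5,"hand":0},
    {"x":0,"y":0,"z":0,"wx":0,"wy":0,"wz":-63,"hand":0},
    {"x":0,"y":0,"z":0,"wx":0,"wy":0,"wz":-73.5,"hand":0},
    {"x":0,"y":0,"z":0,"wx":0,"wy":0,"wz":-82,"hand":0}
  ],
  "grip_force": 30
}}

```text
time: 8.05
tool_pos: [0.4924, 0.046, 0.1391]
tool_rot: [3.142, -0.001, 2.762]
contact_force: [-4.2, 2.3, 3.1]
opening: 0.0116
```

```bash
python3 - <<'E'
from h import *
o,p,R=state(); print(o["time"],p,R.as_euler("xyz",degrees=True),o["contact_force"],o["torque"],o["opening"],o["qpos"])
E
```

```text
8.05 [0.4923874  0.0460266  0.13914603] [ 1.79996070e+02 -8.46910586e-02  1.58262215e+02] [-4.1799794   2.32215199  3.08271091] [ 0.36434764  0.60993087 -0.14707482] 0.01157676867143831 [-6.22822633e-02  3.41272009e-01  1.68887191e+00  5.86526512e-04
  1.11283186e+00 -1.25394230e+00]
```

Request:
{"api": "move_arm", "payload": {
  "deltas": [
    {"x":0,"y":0,"z":0,"wx":0,"wy":0,"wz":0,"hand":0.5},
    {"x":0,"y":0,"z":0,"wx":0,"wy":0,"wz":0,"hand":0.5},
    {"x":0,"y":0,"z":0,"wx":0,"wy":0,"wz":0,"hand":0.5},
    {"x":0,"y":0,"z":-0.05,"wx":0,"wy":0,"wz":0,"hand":0.5},
    {"x":0,"y":0,"z":-0.1,"wx":0,"wy":0,"wz":0,"hand":0.5},
    {"x":0,"y":0,"z":-0.12,"wx":0,"wy":0,"wz":0,"hand":0.5}
  ]
}}

```text
time: 8.8
tool_pos: [0.4944, 0.0455, 0.2621]
tool_rot: [3.14, 0.005, 2.756]
contact_force: [-0.5, -0.3, -0.9]
opening: 0.0458
```

```bash
cat >> h.py <<'E'
import cv2
def samp(n,im,P):
    q=proj(n,S2W(s,P)).astype(np.float32)
    return cv2.remap(im,q[:,0][None],q[:,1][None],cv2.INTER_LINEAR)[0]
def rotor(im,n="side",rp=.054):
    """pocket phase (deg mod 45) and darkest rim angle"""
    g=cv2.cvtColor(im,cv2.COLOR_RGB2GRAY).astype(np.float32)
    A=np.arange(-180,180,1.); a=np.radians(A)
    f=np.mean([samp(n,g,np.c_[r*np.sin(a),0*a+.008,.13+r*np.cos(a)]) for r in (rp-.003,rp,rp+.003)],0)
    m=np.mean([samp(n,g,np.c_[.07*np.sin(a),0*a+y,.13+.07*np.cos(a)]) for y in (-.004,-.002,0,.002,.004)],0)
    return A,f,m
def phase(A,f,lo=-180,hi=180):
    k=(A>=lo)&(A<hi); z=np.sum((f[k]-f[k].mean())*np.exp(-8j*np.radians(A[k])))
    return (-np.degrees(np.angle(-z))/8)%45, abs(z)/k.sum()
def rimline(A,m,lo,hi):
    k=(A>=lo)&(A<=hi); a,v=A[k],m[k]; b=v-cv2.blur(v[:,None],(1,25)).ravel(); i=b.argmin(); return a[i],b[i]
E
python3 - <<'E'
from h import *
o,p,R=state(); print(o["time"],p,o["opening"])
p1=[.4924,.046,.259]
print(delta([.597,.0142,.225],down(73.6)))
im0=cv2.imread("pics/side0.png")[:,:,::-1]; im=viewer.read_camera("side"); it=viewer.read_camera("top")
for rp in (.046,.050,.054,.058):
    A,f,m=rotor(im0,rp=rp); print(rp,phase(A,f))
for n,i in(("0",im0),("1",im)):
    A,f,m=rotor(i,rp=.054); print(n,phase(A,f),rimline(A,m,-30,135))
A,f,m=rotor(cv2.imread("pics/top0.png")[:,:,::-1],"top"); print("top0",rimline(A,m,-80,80))
A,f,m=rotor(it,"top"); print("top1",rimline(A,m,-80,80))
cv2.imwrite("pics/s1.png",im[:,:,::-1]);cv2.imwrite("pics/t1.png",it[:,:,::-1])
E
```

```text
8.8 [0.49439696 0.04549091 0.26208351] 0.045781265263372346
[-106.7, 9.5, 37.6, 0.3, 0.2, 84.3]
0.046 (np.float64(33.670239622507324), np.float64(13.402471101295923))
0.05 (np.float64(33.49618899189465), np.float64(21.404668315954893))
0.054 (np.float64(33.44710153482879), np.float64(23.705518735592978))
0.058 (np.float64(33.417208980718684), np.float64(18.302210606714226))
0 (np.float64(33.44710153482879), np.float64(23.705518735592978)) (np.float64(11.0), np.float32(-69.29405))
1 (np.float64(35.165544742365), np.float64(23.113619702933782)) (np.float64(58.0), np.float32(-74.75876))
top0 (np.float64(11.0), np.float32(-90.626755))
top1 (np.float64(-33.0), np.float32(-53.2365))
```

Request:
{"api": "move_arm", "payload": {
  "deltas": [
    {"x":-0.02,"y":0.002,"z":0,"wx":0,"wy":0,"wz":10.5,"hand":0.5},
    {"x":-0.05,"y":0.005,"z":0,"wx":0,"wy":0,"wz":21,"hand":0.5},
    {"x":-0.08,"y":0.007,"z":0,"wx":0,"wy":0,"wz":31.5,"hand":0.5},
    {"x":-0.107,"y":0.0095,"z":0,"wx":0,"wy":0,"wz":42,"hand":0.5},
    {"x":-0.107,"y":0.0095,"z":0,"wx":0,"wy":0,"wz":52.5,"hand":0.5},
    {"x":-0.107,"y":0.0095,"z":0,"wx":0,"wy":0,"wz":63,"hand":0.5},
    {"x":-0.107,"y":0.0095,"z":0,"wx":0,"wy":0,"wz":73.5,"hand":0.5},
    {"x":-0.107,"y":0.0095,"z":0.034,"wx":0,"wy":0,"wz":84.3,"hand":0.5}
  ]
}}

```text
time: 9.9
tool_pos: [0.597, 0.0141, 0.2252]
tool_rot: [3.138, -0.001, 1.28]
contact_force: [0.7, -0.5, -0.4]
opening: 0.046
```

Request:
{"api": "move_arm", "payload": {
  "deltas": [
    {"x":0,"y":0,"z":0,"wx":0,"wy":0,"wz":0,"hand":0.5},
    {"x":0,"y":0,"z":0,"wx":0,"wy":0,"wz":0,"hand":0.5}
  ]
}}

```text
time: 10.15
tool_pos: [0.5961, 0.0143, 0.2251]
tool_rot: [-3.141, 0.0, 1.29]
contact_force: [-0.4, -0.2, 0.3]
opening: 0.0459
```

```bash
cat >> h.py <<'E'
def look(tag):
    r=[]
    for n in ("side","top"):
        im=viewer.read_camera(n); cv2.imwrite(f"pics/{tag}_{n}.png",im[:,:,::-1])
        A,f,m=rotor(im,n); ph=phase(A,f); rl=rimline(A,m,*((-30,135) if n=="side" else (-80,80)))
        print(n,"angle mod45 %.1f (%.0f)"%((ph[0]-22.5)%45,ph[1]),"line",*rl)
E
python3 - <<'E'
from h import *
o,p,R=state(); print(o["time"],p,o["tool_rot"],o["opening"],o["contact_force"])
look("r1"); print(delta([.597,.0142,.145],down(73.6)))
E
```

```text
10.15 [0.59606004 0.01426937 0.22512136] [-3.14139217e+00  1.52202402e-04  1.29022843e+00] 0.04591710894007615 [-0.3539613  -0.19233479  0.34639348]
side angle mod45 12.8 (21) line 58.0 -74.05007
top angle mod45 6.3 (2) line -25.0 -36.55036
[0.2, 0.4, 81.0, 0.1, -0.0, 0.3]
```

```bash
cat >> h.py <<'E'
def at(th,r):   # reported TCP pose with tool radial at world angle th (deg), radius r (m)
    t=np.radians(th); return S2W(s,[r*np.sin(t),0,.13+r*np.cos(t)])[0], down(np.degrees(s[2]),th)
E
python3 - <<'E'
from h import *
for r in (.10,.009): print(delta(*at(-30,r)))
E
```

```text
[-49.8, 0.3, 9.3, 0.0, 30.0, 0.2]
[-4.3, 0.4, 88.2, 0.0, 30.0, 0.2]
```

Request:
{"api": "move_arm", "payload": {
  "deltas": [
    {"x":-0.016,"y":0,"z":0.003,"wx":0,"wy":10,"wz":0,"hand":0.5},
    {"x":-0.033,"y":0,"z":0.006,"wx":0,"wy":20,"wz":0,"hand":0.5},
    {"x":-0.05,"y":0,"z":0.0093,"wx":0,"wy":30,"wz":0,"hand":0.5},
    {"x":-0.05,"y":0,"z":0.0093,"wx":0,"wy":30,"wz":0,"hand":0.5},
    {"x":-0.05,"y":0,"z":0.0093,"wx":0,"wy":30,"wz":0,"hand":0.5}
  ]
}}

```text
time: 10.88
tool_pos: [0.5823, -0.0341, 0.2164]
tool_rot: [3.14, -0.522, 1.288]
contact_force: [0.9, 0.2, -0.1]
opening: 0.046
```

```bash
python3 - <<'E'
from h import *
o,p,R=state(); print(o["time"],p,o["tool_rot"],o["qpos"])
look("r2"); print(delta(*at(-30,.1)),delta(*at(-30,.009)))
im=viewer.read_camera("side")[:,:,::-1].copy()
for h in ("tool","world"):
    for x in (-.0095,.0095):
        for y in (-.023,.023):
            X=p+R.apply([x,y,-.033] if h=="tool" else [x,y,0])+(0 if h=="tool" else np.array([0,0,.033])); u=proj("side",X)[0]; print(h,((u-[250,60])*4).round())
cv2.imwrite("pics/r2c.png",cv2.resize(im[60:210,250:400],None,fx=4,fy=4,interpolation=cv2.INTER_CUBIC))
E
```

```text
10.875 [ 0.58231867 -0.0340875   0.21643885] [ 3.13963955 -0.52231222  1.28797637] [-0.49676205  0.44340237  1.43628966  0.51743711  1.40566298 -0.3378615 ]
side angle mod45 12.6 (24) line 58.0 -74.25668
top angle mod45 9.6 (9) line 59.0 -32.736633
[-0.9, 0.8, -0.4, -0.0, 0.1, 0.3] [-0.8, 0.8, 90.6, -0.0, 0.1, 0.3]
tool [344. 345.]
tool [282. 326.]
tool [327. 339.]
tool [264. 321.]
world [327. 347.]
world [264. 329.]
world [310. 342.]
world [246. 324.]
```

View pics/r2c.png

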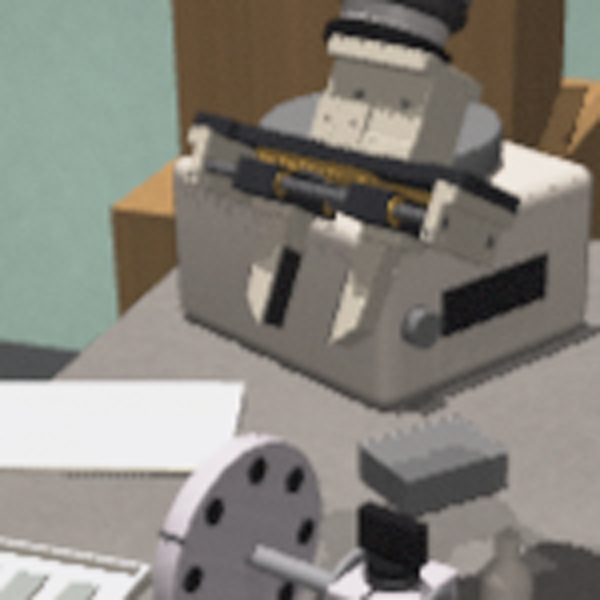

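The finger ends at (265,320) and (282,325) match a constant 33 mm offset along the tool axis. The rotor rests at 58° and the knob bar has turned round. I go in and pinch the rim.

Request:
{"api": "move_arm", "payload": {
  "deltas": [
    {"x":-0.001,"y":0.001,"z":0.045,"wx":0,"wy":0,"wz":0,"hand":0.5},
    {"x":-0.001,"y":0.001,"z":0.0905,"wx":0,"wy":0,"wz":0,"hand":0.5},
    {"x":-0.001,"y":0.001,"z":0.0905,"wx":0,"wy":0,"wz":0,"hand":0},
    {"x":-0.001,"y":0.001,"z":0.0905,"wx":0,"wy":0,"wz":0,"hand":0},
    {"x":-0.001,"y":0.001,"z":0.0905,"wx":0,"wy":0,"wz":0,"hand":0},
    {"x":-0.001,"y":0.001,"z":0.0905,"wx":0,"wy":0,"wz":0,"hand":0},
    {"x":-0.001,"y":0.001,"z":0.0905,"wx":0,"wy":0,"wz":0,"hand":0},
    {"x":-0.001,"y":0.001,"z":0.0905,"wx":0,"wy":0,"wz":0,"hand":0}
  ],
  "grip_force": 12
}}

```text
time: 12.02
tool_pos: [0.5954, 0.008, 0.1383]
tool_rot: [3.14, -0.524, 1.287]
contact_force: [-4.9, -0.9, 5.9]
opening: 0.0155
```

```bash
python3 - <<'E'
from h import *
o,p,R=state(); print(o["time"],p,o["opening"],o["contact_force"],o["torque"],delta(*at(-30,.009)))
p0,R0=at(-30,.009)
for t in np.arange(-22.5,31,7.5): print(delta(*at(t,.009),p0,R0))
E
```

```text
12.025 [0.59537821 0.00803503 0.13831788] 0.015505305798491723 [-4.85693733 -0.90397782  5.87437835] [0.02624468 0.42804431 0.176733  ] [1.4, -0.2, 1.4, 0.0, -0.0, 0.1]
[1.2, -0.0, 0.1, 0.0, -7.5, 0.0]
[2.3, -0.0, 0.3, 0.0, -15.0, -0.0]
[3.4, -0.0, 0.7, 0.0, -22.5, 0.0]
[4.5, -0.0, 1.2, 0.0, -30.0, 0.0]
[5.5, -0.0, 1.9, 0.0, -37.5, 0.0]
[6.4, -0.0, 2.6, 0.0, -45.0, -0.0]
[7.1, -0.0, 3.5, -0.0, -52.5, 0.0]
[7.8, -0.0, 4.5, 0.0, -60.0, -0.0]
```

Request:
{"api": "move_arm", "payload": {
  "deltas": [
    {"x":0.0012,"y":0,"z":0,"wx":0,"wy":-7.5,"wz":0,"hand":0},
    {"x":0.0023,"y":0,"z":0.0003,"wx":0,"wy":-15,"wz":0,"hand":0},
    {"x":0.0034,"y":0,"z":0.0007,"wx":0,"wy":-22.5,"wz":0,"hand":0},
    {"x":0.0045,"y":0,"z":0.0012,"wx":0,"wy":-30,"wz":0,"hand":0},
    {"x":0.0055,"y":0,"z":0.0019,"wx":0,"wy":-37.5,"wz":0,"hand":0},
    {"x":0.0064,"y":0,"z":0.0026,"wx":0,"wy":-45,"wz":0,"hand":0},
    {"x":0.0071,"y":0,"z":0.0035,"wx":0,"wy":-52.5,"wz":0,"hand":0},
    {"x":0.0078,"y":0,"z":0.0045,"wx":0,"wy":-60,"wz":0,"hand":0}
  ]
}}

```text
time: 13.02
tool_pos: [0.5987, 0.0169, 0.1392]
tool_rot: [3.137, 0.527, 1.283]
contact_force: [-1.4, -3.9, -2.5]
opening: 0.0158
```

```bash
python3 - <<'E'
from h import *
o,p,R=state(); print(o["time"],p,o["opening"],o["contact_force"],o["torque"],o["qpos"],delta(*at(30,.009)))
look("r3")
E
```

```text
13.025 [0.59866899 0.01686099 0.1392372 ] 0.015774276970631003 [-1.35806491 -3.85295744 -2.48263516] [-0.1476934   0.1403186  -0.21797789] [ 0.16703053  0.69875435  1.20522548 -0.47296637  1.49281748  0.55245732] [2.0, -0.9, 0.5, 0.2, 0.2, -0.1]
side angle mod45 26.5 (12) line 41.0 -29.923035
top angle mod45 32.3 (9) line 31.0 -68.70111
```

Request:
{"api": "move_arm", "payload": {
  "deltas": [
    {"x":0.001,"y":0,"z":0,"wx":0,"wy":0,"wz":0,"hand":0.5},
    {"x":0.001,"y":0,"z":0,"wx":0,"wy":0,"wz":0,"hand":0.5},
    {"x":0.001,"y":0,"z":0,"wx":0,"wy":0,"wz":0,"hand":0.5},
    {"x":0,"y":0,"z":-0.045,"wx":0,"wy":0,"wz":0,"hand":0.5},
    {"x":0,"y":0,"z":-0.091,"wx":0,"wy":0,"wz":0,"hand":0.5},
    {"x":0,"y":0,"z":-0.091,"wx":0,"wy":0,"wz":0,"hand":0.5}
  ]
}}

```text
time: 13.88
tool_pos: [0.6122, 0.0621, 0.2191]
tool_rot: [3.134, 0.52, 1.284]
contact_force: [0.1, -0.8, -1.1]
opening: 0.0456
```

```bash
python3 - <<'E'
from h import *
o,p,R=state(); print(o["time"],p,o["opening"],delta(*at(30,.1)))
look("r4")
p0,R0=at(30,.1)
for t in np.arange(22.5,-31,-7.5): print(delta(*at(t,.1)))
E
```

```text
13.875 [0.61224693 0.06212427 0.21910885] 0.04564727425696026 [1.0, -1.1, 2.3, 0.4, -0.2, -0.1]
side angle mod45 22.5 (21) line -30.0 -17.513153
top angle mod45 24.4 (8) line 71.0 -9.810936
[-12.2, 0.2, -1.0, 0.0, 7.5, 0.1]
[-25.0, 0.2, 1.6, 0.0, 15.0, 0.1]
[-37.4, 0.2, 5.8, 0.0, 22.5, 0.1]
[-49.1, 0.1, 11.6, 0.0, 30.0, 0.1]
[-60.0, 0.1, 18.8, 0.0, 37.5, 0.1]
[-69.9, 0.1, 27.4, 0.0, 45.0, 0.1]
[-78.5, 0.1, 37.3, 0.0, 52.5, 0.1]
[-85.7, 0.1, 48.2, 0.0, 60.0, 0.1]
```

Request:
{"api": "move_arm", "payload": {
  "deltas": [
    {"x":-0.012,"y":0,"z":-0.001,"wx":0,"wy":7.5,"wz":0,"hand":0.5},
    {"x":-0.025,"y":0,"z":0.0016,"wx":0,"wy":15,"wz":0,"hand":0.5},
    {"x":-0.0374,"y":0,"z":0.0058,"wx":0,"wy":22.5,"wz":0,"hand":0.5},
    {"x":-0.049,"y":0,"z":0.0116,"wx":0,"wy":30,"wz":0,"hand":0.5},
    {"x":-0.06,"y":0,"z":0.0188,"wx":0,"wy":37.5,"wz":0,"hand":0.5},
    {"x":-0.07,"y":0,"z":0.0274,"wx":0,"wy":45,"wz":0,"hand":0.5},
    {"x":-0.0785,"y":0,"z":0.0373,"wx":0,"wy":52.5,"wz":0,"hand":0.5},
    {"x":-0.0857,"y":0,"z":0.0482,"wx":0,"wy":60,"wz":0,"hand":0.5}
  ]
}}

```text
time: 14.98
tool_pos: [0.5821, -0.0345, 0.216]
tool_rot: [-3.141, -0.528, 1.284]
contact_force: [-0.9, -0.6, -0.0]
opening: 0.0456
```

```bash
python3 - <<'E'
from h import *
o,p,R=state(); print(o["time"],p,o["opening"],delta(*at(-30,.1)),delta(*at(-30,.009)))
look("r5"); 
im=viewer.read_camera("side"); A,f,m=rotor(im)
print([(a,round(float(v))) for a,v in zip(A,m) if 90<=a<=150 and a%3==0])
E
```

```text
14.975 [ 0.58208785 -0.03450474  0.21597435] 0.045575314022423596 [1.1, 0.6, -0.1, -0.0, -0.2, -0.1] [0.7, 0.6, 90.9, -0.0, -0.2, -0.1]
side angle mod45 22.5 (21) line -30.0 -17.619064
top angle mod45 24.4 (8) line -70.0 -10.401985
[(np.float64(90.0), 118), (np.float64(93.0), 113), (np.float64(96.0), 111), (np.float64(99.0), 107), (np.float64(102.0), 104), (np.float64(105.0), 103), (np.float64(108.0), 96), (np.float64(111.0), 84), (np.float64(114.0), 80), (np.float64(117.0), 86), (np.float64(120.0), 94), (np.float64(123.0), 97), (np.float64(126.0), 94), (np.float64(129.0), 93), (np.float64(132.0), 93), (np.float64(135.0), 93), (np.float64(138.0), 94), (np.float64(141.0), 95), (np.float64(144.0), 98), (np.float64(147.0), 100), (np.float64(150.0), 102)]
```

Request:
{"api": "move_arm", "payload": {
  "deltas": [
    {"x":0.001,"y":0.0005,"z":0.045,"wx":0,"wy":0,"wz":0,"hand":0.5},
    {"x":0.0007,"y":0.0005,"z":0.091,"wx":0,"wy":0,"wz":0,"hand":0.5},
    {"x":0.0007,"y":0.0005,"z":0.091,"wx":0,"wy":0,"wz":0,"hand":0},
    {"x":0.0007,"y":0.0005,"z":0.091,"wx":0,"wy":0,"wz":0,"hand":0},
    {"x":0.0007,"y":0.0005,"z":0.091,"wx":0,"wy":0,"wz":0,"hand":0},
    {"x":0.0007,"y":0.0005,"z":0.091,"wx":0,"wy":0,"wz":0,"hand":0},
    {"x":0.0007,"y":0.0005,"z":0.091,"wx":0,"wy":0,"wz":0,"hand":0},
    {"x":0.0007,"y":0.0005,"z":0.091,"wx":0,"wy":0,"wz":0,"hand":0}
  ],
  "grip_force": 15
}}

```text
time: 16.12
tool_pos: [0.596, 0.0102, 0.1397]
tool_rot: [3.141, -0.524, 1.287]
contact_force: [-4.4, 0.4, 5.0]
opening: 0.016
```

Request:
{"api": "move_arm", "payload": {
  "deltas": [
    {"x":0.0012,"y":0,"z":0,"wx":0,"wy":-7.5,"wz":0,"hand":0},
    {"x":0.0023,"y":0,"z":0.0003,"wx":0,"wy":-15,"wz":0,"hand":0},
    {"x":0.0034,"y":0,"z":0.0007,"wx":0,"wy":-22.5,"wz":0,"hand":0},
    {"x":0.0045,"y":0,"z":0.0012,"wx":0,"wy":-30,"wz":0,"hand":0},
    {"x":0.0055,"y":0,"z":0.0019,"wx":0,"wy":-37.5,"wz":0,"hand":0},
    {"x":0.0064,"y":0,"z":0.0026,"wx":0,"wy":-45,"wz":0,"hand":0},
    {"x":0.0071,"y":0,"z":0.0035,"wx":0,"wy":-52.5,"wz":0,"hand":0},
    {"x":0.0078,"y":0,"z":0.0045,"wx":0,"wy":-60,"wz":0,"hand":0}
  ]
}}

```text
time: 17.12
tool_pos: [0.5989, 0.018, 0.1392]
tool_rot: [3.14, 0.529, 1.284]
contact_force: [-1.6, -9.0, -10.9]
opening: 0.0159
```

```bash
python3 - <<'E'
from h import *
o,p,R=state(); print(o["time"],p,o["opening"],o["contact_force"],o["torque"],delta(*at(30,.009)))
look("r6")
E
```

```text
17.125 [0.59885038 0.01800462 0.13921459] 0.015892891781713343 [ -1.58250493  -9.00593229 -10.89187204] [-0.10330968 -0.06073836 -0.10553951] [1.0, -0.7, 1.1, 0.0, 0.3, -0.1]
side angle mod45 37.4 (15) line 41.0 -26.743858
top angle mod45 38.4 (13) line 33.0 -66.67444
```

Request:
{"api": "move_arm", "payload": {
  "deltas": [
    {"x":0.001,"y":0,"z":0,"wx":0,"wy":0,"wz":0,"hand":0.5},
    {"x":0.001,"y":0,"z":0,"wx":0,"wy":0,"wz":0,"hand":0.5},
    {"x":0.001,"y":0,"z":0,"wx":0,"wy":0,"wz":0,"hand":0.5},
    {"x":0,"y":0,"z":-0.045,"wx":0,"wy":0,"wz":0,"hand":0.5},
    {"x":0,"y":0,"z":-0.091,"wx":0,"wy":0,"wz":0,"hand":0.5},
    {"x":0,"y":0,"z":-0.091,"wx":0,"wy":0,"wz":0,"hand":0.5}
  ]
}}

```text
time: 17.98
tool_pos: [0.6134, 0.0643, 0.2209]
tool_rot: [3.133, 0.519, 1.284]
contact_force: [-0.6, -0.1, -0.6]
opening: 0.046
```

```bash
python3 - <<'E'
from h import *
o,p,R=state(); print(o["time"],p,delta(*at(30,.1)))
look("r7")
E
```

```text
17.975 [0.61338258 0.06428998 0.22093333] [-0.2, -1.6, 5.1, 0.4, -0.2, -0.1]
side angle mod45 22.1 (21) line 113.0 -17.023018
top angle mod45 22.1 (7) line 80.0 -10.810623
```

Request:
{"api": "move_arm", "payload": {
  "deltas": [
    {"x":-0.012,"y":0,"z":-0.001,"wx":0,"wy":7.5,"wz":0,"hand":0.5},
    {"x":-0.025,"y":0,"z":0.0016,"wx":0,"wy":15,"wz":0,"hand":0.5},
    {"x":-0.0374,"y":0,"z":0.0058,"wx":0,"wy":22.5,"wz":0,"hand":0.5},
    {"x":-0.049,"y":0,"z":0.0116,"wx":0,"wy":30,"wz":0,"hand":0.5},
    {"x":-0.06,"y":0,"z":0.0188,"wx":0,"wy":37.5,"wz":0,"hand":0.5},
    {"x":-0.07,"y":0,"z":0.0274,"wx":0,"wy":45,"wz":0,"hand":0.5},
    {"x":-0.0785,"y":0,"z":0.0373,"wx":0,"wy":52.5,"wz":0,"hand":0.5},
    {"x":-0.0857,"y":0,"z":0.0482,"wx":0,"wy":60,"wz":0,"hand":0.5}
  ]
}}

```text
time: 19.08
tool_pos: [0.5833, -0.0325, 0.2176]
tool_rot: [-3.141, -0.528, 1.284]
contact_force: [0.4, 0.1, -0.1]
opening: 0.0459
```

```bash
python3 - <<'E'
from h import *
o,p,R=state(); print(o["time"],p,delta(*at(-30,.1)))
look("r8")
im=viewer.read_camera("side"); A,f,m=rotor(im)
print([(int(a),round(float(v))) for a,v in zip(A,m) if 60<=a<=150 and a%3==0])
E
```

```text
19.075 [ 0.583256   -0.03246032  0.21758431] [-1.7, 0.0, 0.2, -0.0, -0.2, -0.1]
side angle mod45 19.8 (22) line 111.0 -19.633492
top angle mod45 20.5 (7) line -68.0 -12.587494
[(60, 193), (63, 185), (66, 179), (69, 171), (72, 161), (75, 154), (78, 148), (81, 141), (84, 134), (87, 126), (90, 119), (93, 114), (96, 109), (99, 107), (102, 104), (105, 101), (108, 85), (111, 74), (114, 84), (117, 97), (120, 100), (123, 98), (126, 94), (129, 92), (132, 93), (135, 94), (138, 95), (141, 96), (144, 97), (147, 99), (150, 102)]
```

Request:
{"api": "move_arm", "payload": {
  "deltas": [
    {"x":-0.0017,"y":0,"z":0,"wx":0,"wy":0,"wz":0,"hand":0.5},
    {"x":-0.0017,"y":0,"z":0,"wx":0,"wy":0,"wz":0,"hand":0.5},
    {"x":-0.0017,"y":0,"z":0,"wx":0,"wy":0,"wz":0,"hand":0.5},
    {"x":-0.0017,"y":0,"z":0,"wx":0,"wy":0,"wz":0,"hand":0.5},
    {"x":-0.0017,"y":0,"z":0,"wx":0,"wy":0,"wz":0,"hand":0.5},
    {"x":-0.0017,"y":0,"z":0,"wx":0,"wy":0,"wz":0,"hand":0.5},
    {"x":-0.0017,"y":0,"z":0,"wx":0,"wy":0,"wz":0,"hand":0.5},
    {"x":-0.0017,"y":0,"z":0,"wx":0,"wy":0,"wz":0,"hand":0.5}
  ]
}}

```text
time: 20.23
tool_pos: [0.5837, -0.0328, 0.2173]
tool_rot: [3.142, -0.524, 1.287]
contact_force: [0.0, -0.8, -0.0]
opening: 0.0457
```

```bash
python3 - <<'E'
from h import *
o,p,R=state(); print(o["time"],p)
look("r9")
for th,r in ((-30,.1),(0,.11),(13,.1),(13,.009)): print(th,delta(*at(th,r)))
p0,R0=at(13,.009)
for t in (4,-5,-13): print(t,delta(*at(t,.009),p0,R0))
E
```

```text
20.225 [ 0.5837364  -0.03284115  0.21733269]
side angle mod45 19.8 (22) line 110.0 -20.097885
top angle mod45 20.4 (7) line -61.0 -14.356018
-30 [-1.3, -0.5, 0.1, -0.0, 0.0, 0.1]
0 [53.7, -0.5, 4.8, -0.0, -30.0, 0.1]
13 [66.9, -0.4, 26.9, -0.0, -43.0, 0.1]
13 [4.8, -0.5, 93.5, -0.0, -43.0, 0.1]
4 [-1.4, -0.0, 0.1, 0.0, 9.0, -0.0]
-5 [-2.8, 0.0, 0.4, 0.0, 18.0, 0.0]
-13 [-3.9, 0.0, 0.9, 0.0, 26.0, 0.0]
```

The stops are at 57.8° and 109.8°, so the bottom is at 83.8°. I grasp at +13° and carry the rotor back 26°.

Request:
{"api": "move_arm", "payload": {
  "deltas": [
    {"x":0.018,"y":0,"z":0,"wx":0,"wy":-10,"wz":0,"hand":0.5},
    {"x":0.036,"y":0,"z":0.001,"wx":0,"wy":-20,"wz":0,"hand":0.5},
    {"x":0.0537,"y":-0.0005,"z":0.005,"wx":0,"wy":-30,"wz":0,"hand":0.5},
    {"x":0.062,"y":-0.0005,"z":0.015,"wx":0,"wy":-37,"wz":0,"hand":0.5},
    {"x":0.067,"y":-0.0005,"z":0.027,"wx":0,"wy":-43,"wz":0,"hand":0.5},
    {"x":0.067,"y":-0.0005,"z":0.027,"wx":0,"wy":-43,"wz":0,"hand":0.5},
    {"x":0.067,"y":-0.0005,"z":0.027,"wx":0,"wy":-43,"wz":0,"hand":0.5}
  ]
}}

```text
time: 21.2
tool_pos: [0.6033, 0.0356, 0.2276]
tool_rot: [-3.142, 0.226, 1.287]
contact_force: [0.3, -1.0, 0.8]
opening: 0.0459
```

Request:
{"api": "move_arm", "payload": {
  "deltas": [
    {"x":0,"y":0,"z":0.045,"wx":0,"wy":0,"wz":0,"hand":0.5},
    {"x":0,"y":0,"z":0.091,"wx":0,"wy":0,"wz":0,"hand":0.5},
    {"x":0,"y":0,"z":0.091,"wx":0,"wy":0,"wz":0,"hand":0},
    {"x":0,"y":0,"z":0.091,"wx":0,"wy":0,"wz":0,"hand":0},
    {"x":0,"y":0,"z":0.091,"wx":0,"wy":0,"wz":0,"hand":0},
    {"x":0,"y":0,"z":0.091,"wx":0,"wy":0,"wz":0,"hand":0},
    {"x":0,"y":0,"z":0.091,"wx":0,"wy":0,"wz":0,"hand":0},
    {"x":0,"y":0,"z":0.091,"wx":0,"wy":0,"wz":0,"hand":0}
  ],
  "grip_force": 15
}}

```text
time: 22.2
tool_pos: [0.5984, 0.0166, 0.1409]
tool_rot: [3.138, 0.226, 1.286]
contact_force: [-0.1, 0.8, 6.9]
opening: 0.0162
```

```bash
python3 - <<'E'
from h import *
o,p,R=state(); print(o["time"],p,o["opening"],o["contact_force"],delta(*at(13,.009)))
look("r10")
E
```

```text
22.2 [0.59842626 0.01655826 0.14092209] 0.01624152981821935 [-0.12712727  0.75969323  6.92585935] [-0.1, -0.7, 2.2, 0.2, -0.0, 0.1]
side angle mod45 20.0 (15) line 111.0 -21.129944
top angle mod45 19.7 (4) line -2.0 -82.673485
```

Request:
{"api": "move_arm", "payload": {
  "deltas": [
    {"x":-0.0007,"y":0,"z":0,"wx":0,"wy":4.5,"wz":0,"hand":0},
    {"x":-0.0014,"y":0,"z":0.0001,"wx":0,"wy":9,"wz":0,"hand":0},
    {"x":-0.0021,"y":0,"z":0.0002,"wx":0,"wy":13.5,"wz":0,"hand":0},
    {"x":-0.0028,"y":0,"z":0.0004,"wx":0,"wy":18,"wz":0,"hand":0},
    {"x":-0.0034,"y":0,"z":0.0006,"wx":0,"wy":22,"wz":0,"hand":0},
    {"x":-0.0039,"y":0,"z":0.0009,"wx":0,"wy":26,"wz":0,"hand":0},
    {"x":-0.0039,"y":0,"z":0.0009,"wx":0,"wy":26,"wz":0,"hand":0},
    {"x":-0.0039,"y":0,"z":0.0009,"wx":0,"wy":26,"wz":0,"hand":0}
  ]
}}

```text
time: 23.3
tool_pos: [0.5968, 0.0122, 0.1407]
tool_rot: [3.139, -0.227, 1.287]
contact_force: [-3.0, -1.6, 7.9]
opening: 0.0159
```

```bash
python3 - <<'E'
from h import *
o,p,R=state(); print(o["time"],p,o["opening"],o["contact_force"],o["torque"])
look("r11")
a=cv2.imread("pics/r11_side.png")[100:250,250:400]
cv2.imwrite("pics/fin.png",cv2.resize(a,None,fx=4,fy=4,interpolation=cv2.INTER_CUBIC))
im=a=cv2.imread("pics/r11_side.png")[:,:,::-1].copy(); A,f,m=rotor(im); print([(int(a),round(float(v))) for a,v in zip(A,m) if 66<=a<=125 and a%3==0], phase(A,f,40,180), phase(A,f,-180,-45))
E
```

```text
23.3 [0.59682232 0.01217137 0.14072661] 0.015941432165401295 [-2.98703618 -1.55786821  7.93903994] [-0.16086555  0.53606698 -0.04669372]
side angle mod45 39.8 (18) line 85.0 -40.0729
top angle mod45 38.1 (6) line 9.0 -68.99356
[(66, 178), (69, 172), (72, 164), (75, 155), (78, 148), (81, 137), (84, 90), (87, 90), (90, 110), (93, 110), (96, 110), (99, 107), (102, 105), (105, 104), (108, 103), (111, 102), (114, 101), (117, 99), (120, 99), (123, 96)] (np.float64(16.383239346103256), np.float64(22.554633809120418)) (np.float64(19.004732568346082), np.float64(18.660073365847857))
```

View pics/fin.png

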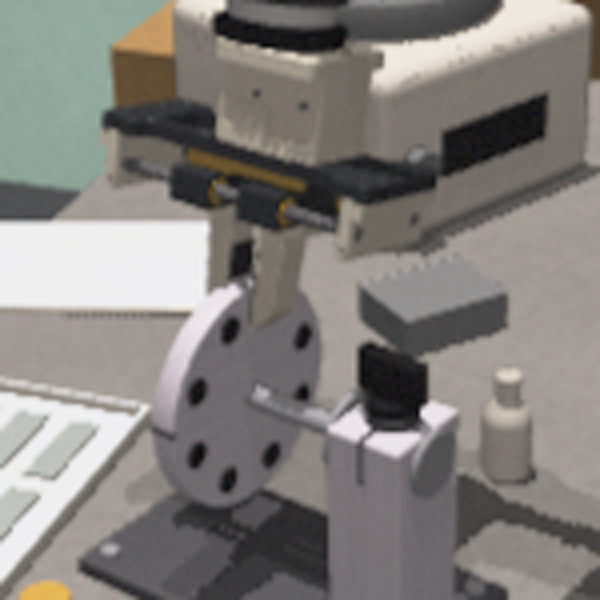

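The picture shows the fingers pinching the rim at (265,290). The index line is at about (165,432), which is rotor 84–85° against a bottom of 83.8°. The knob bar is still turned loose. I'm handing in now.

```bash
python3 -c "
from h import *
print(robot.hand_in()); o=monitor.observe(); print(o['time'],o['opening'])"
```

```text
the job is handed in; nothing more can be done
None
the job is handed in; nothing more can be done
```

I loosened the clamp, found the heavy side of the rotor, and handed in at about 23 s with the gripper holding the rotor and its heavy side at the bottom. No verdict was reported.

- **Clamp:** I turned the knob about 84° anticlockwise, to about 1.48 rad by the tool's yaw. That is just short of the 1.5 rad stop and above the 1.2 rad needed. The last picture shows the bar still turned.
- **Heavy side:** When freed, the rotor crept from 11° to 57.8° and stopped. I carried it past the bottom to about 172° and let go, and it crept back to 109.8°. The midpoint puts the bottom at 83.8°, so each stop is 26° short of it.
- **Final hold:** The fingers pinch the rim with 15 N and an opening of 15.9 mm. The cameras give 83–85°, within about 1° of the target and well inside the 14° tolerance. I judged the rotor still only from the position hold, not from a velocity reading.

**What went wrong or disagreed:**
- My first two move calls were refused because the rows lacked some keys; nothing moved.
- The first knob grip closed on air. The real finger ends sit about 33 mm short of the reported TCP along the tool axis; I measured this in the images and corrected for it.
- After the first carry, the rotor rested at 112.5°, about 4° short of where the grip held it. It had either slipped slightly or crept back when released. I did not use that reading.
- I did not re-measure the other things on the bench. The arm stayed clear of them, and those in the last picture look unmoved.

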